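# Sort the enamelling kit back into its holders

## Robot

A 6-joint arm with a two-finger parallel gripper is mounted at the origin on the work surface; the furniture and walls round the work are solid. World frame = base frame: x ahead of the robot, y to its left, z up, the work surface at z = 0. Lengths are in m, angles in rad, forces in N, time in s.
With the tool pointing down it reaches from about 0.325 to 1 m from the base axis. Payload 5.1 kg.
Tool frame: the origin (TCP) lies midway between the tips of the shut fingers; the grasp point (between the pads) lies 19 mm behind it (bot.hold_point_z is the distance from the TCP to the grasp point, in m); y points along the fingers, x is the direction in which the jaws open and shut, and the axes are right-handed (so a half turn about y gives the same grasp; the last joint's range is limited). The gripper opens to 85 mm and grips with 20 to 120 N. Pads are 22 mm wide; open, the fingers measure 114 mm over their backs; the gripper's body (76 mm by 85 mm) begins 54 mm behind the grasp point. The pads swing forward as they close: fully open they stand 13 mm farther back than shut.
Start: joints at [-1.309, 0.124, 1.65, -0, 1.367, -0.083], TCP at [0.22, -0.612, 0.231] pointing down, gripper open.
Joint ranges: [-2.61, 2.61], [-1.02, 2.33], [0.03, 2.71], [-1.35, 4.49], [0.32, 2.68], [-2.91, 2.91]. Speed limits (rad/s): [2.57, 2.57, 3.14, 3.14, 3.14, 3.14].

## Interface

Orientations are given as a unit quaternion [w, x, y, z].
In Python, from cell import status, cams, ticket, bot gives the robot as it stands.
- The arm moves only by the tool jog_arm, never from a script. Its argument "targets" is a list of rows, each a list of 5 numbers: the shift along the tool's x, y, z in mm, then the turn about the tool's y in rad, then the gripper command: -1 is shut, 1 is fully open, values between are in proportion. A call has 1 to 12 rows; each row shifts and turns the commanded pose from where the row before left it, along the tool's axes as they then stand; what a row does not reach is not made up. A row lasts 1/12 s, in which the tool goes at most 41.7 mm and 7.16 degrees, less where a joint would pass 70% of its speed; a pose out of reach is approached as far as the arm can. A call with a gripper value outside its range is refused whole. The fingers move at their own pace and stop on an object; "squeeze" is the grip in N (left out, the last holds). Time passes only in rows, so rows that do not move let the fingers close. It gives the time, the measured TCP pose, the force and the opening at its end, in the units of the state.
- status.read_state(): the state, without advancing time (a new reading comes with each control period).
- cams.grab_frame(name): name is "side" or "top"; returns a dict with "color" (420x560x3 uint8, blue, green, red), "K" (3x3 intrinsics, pixels), "world_from_camera" (4x4, takes a point from camera to world coordinates). Camera axes: x right, y down, z forward; pixel columns grow to the right and rows downward; lengths in m; the calibration is good to about 2 mm. A picture is of the moment at which its call begins. There is no depth.
- ticket.hand_in(): hands the job in, once; it reports no verdict.
The state is a dict: "clock": time; "joint_pos": joint angles; "dq": joint speeds; "joint_efforts": joint torques, N m; "ee_pos": TCP position; "eef_rot": TCP orientation; "ft_force": force on the tool from outside, world axes, zero at the start; "torque": the same for the moment, N m; "grip_width": finger opening in m.
Only numpy, scipy, OpenCV 4.12 (cv2) and the standard library are available. Lean on these libraries where they do the work, as an engineer would, in place of code of your own. Each camera call takes 0.05 s, during which the arm holds its last target.

## Task

Put the kit away where each kind belongs: stand the two dropper bottles upright in the wooden box, one in each bay, and the two small nozzle pots upright in the round wells of the low dark block, one in each well. Let go of everything and leave the tape roll and the marker pen where they are.

Things in the scene. Friction and masses are not known exactly. Their poses are not given: they have to be found in the camera images.
- bottle_a_mid (a point): dropper bottle standing upright: round amber-beige body 27 mm across and 58 mm high, then a black rubber-bulb cap about 20 mm across up to 86 mm; 34 g. This point is its centre, 43 mm above its underside; z is up. Both bottles are alike for this job. It tips over easily
- bottle_b_mid (a point): dropper bottle standing upright: round amber-beige body 27 mm across and 58 mm high, then a black rubber-bulb cap about 20 mm across up to 86 mm; 34 g. This point is its centre, 43 mm above its underside; z is up. Both bottles are alike for this job. It tips over easily
- pot_a_mid (a point): small nozzle pot: a plain rounded cream cylinder, 25 mm across and 34 mm high, standing upright; 30 g. This point is its centre, 17 mm above its underside; z is up. Both pots are alike for this job. Hold it by its upper half, so that the fingers stay above the block when it goes into a well
- pot_b_mid (a point): small nozzle pot: a plain rounded white cylinder, 25 mm across and 34 mm high, standing upright; 30 g. This point is its centre, 17 mm above its underside; z is up. Both pots are alike for this job. Hold it by its upper half, so that the fingers stay above the block when it goes into a well
- bottle_box: bottle box: open box of pale plywood fixed to the table, 56 mm (its x) by 107 mm (its y) and 24 mm high, with one cross wall that makes two square bays, each 48 mm (x) by 47.5 mm (y) inside. Origin under its centre on the table; the bay centres lie at y = +25.75 and -25.75 mm, x = 0; walls 4 mm, inner floor 4 mm above the table
- pot_block: pot block: low dark wooden block fixed to the table, 66 mm (its x) by 124 mm (its y) and 12 mm high, with two round wells 46 mm across and 8 mm deep (floor 4 mm above the table) at y = +30 and -30 mm, x = 0. Origin under its centre on the table
- tape: bystander: roll of blue masking tape lying flat, 77 mm across, 24 mm high, to be left alone. Origin under its centre
- marker_pen: bystander: grey and black marker pen lying flat, 140 mm long along its y axis, 12 mm wide, 13 mm high, to be left alone. Origin under its centre
Mind the look-alikes: they are no part of the job. What is shaped like the part that bears bottle_b_mid but green, purple or turquoise is not meant.

How it is judged:
At the end, for the whole second after the job is handed in: Each bay holds one upright bottle, each well one upright pot (centre within 12 mm in x and y, 4 mm in height, tilt < 0.12 rad); all at rest; tape and marker within 20 mm of their starts ((((x of bottle_a_mid in the frame of bottle_box between -0.012 and 0.012 m and y of bottle_a_mid in the frame of bottle_box between 0.01375 and 0.03775 m and z of bottle_a_mid in the frame of bottle_box between 0.043 and 0.051 m and angle between bottle_a_mid's own z axis and vertical below 0.12 rad) and (x of bottle_b_mid in the frame of bottle_box between -0.012 and 0.012 m and y of bottle_b_mid in the frame of bottle_box between -0.03775 and -0.01375 m and z of bottle_b_mid in the frame of bottle_box between 0.043 and 0.051 m and angle between bottle_b_mid's own z axis and vertical below 0.12 rad)) or ((x of bottle_a_mid in the frame of bottle_box between -0.012 and 0.012 m and y of bottle_a_mid in the frame of bottle_box between -0.03775 and -0.01375 m and z of bottle_a_mid in the frame of bottle_box between 0.043 and 0.051 m and angle between bottle_a_mid's own z axis and vertical below 0.12 rad) and (x of bottle_b_mid in the frame of bottle_box between -0.012 and 0.012 m and y of bottle_b_mid in the frame of bottle_box between 0.01375 and 0.03775 m and z of bottle_b_mid in the frame of bottle_box between 0.043 and 0.051 m and angle between bottle_b_mid's own z axis and vertical below 0.12 rad))) and (((x of pot_a_mid in the frame of pot_block between -0.012 and 0.012 m and y of pot_a_mid in the frame of pot_block between 0.018 and 0.042 m and z of pot_a_mid in the frame of pot_block between 0.017 and 0.025 m and angle between pot_a_mid's own z axis and vertical below 0.12 rad) and (x of pot_b_mid in the frame of pot_block between -0.012 and 0.012 m and y of pot_b_mid in the frame of pot_block between -0.042 and -0.018 m and z of pot_b_mid in the frame of pot_block between 0.017 and 0.025 m and angle between pot_b_mid's own z axis and vertical below 0.12 rad)) or ((x of pot_a_mid in the frame of pot_block between -0.012 and 0.012 m and y of pot_a_mid in the frame of pot_block between -0.042 and -0.018 m and z of pot_a_mid in the frame of pot_block between 0.017 and 0.025 m and angle between pot_a_mid's own z axis and vertical below 0.12 rad) and (x of pot_b_mid in the frame of pot_block between -0.012 and 0.012 m and y of pot_b_mid in the frame of pot_block between 0.018 and 0.042 m and z of pot_b_mid in the frame of pot_block between 0.017 and 0.025 m and angle between pot_b_mid's own z axis and vertical below 0.12 rad))) and linear speed of each of bottle_a, pot_a, bottle_b, pot_b below 0.02 m/s and distance of each of tape, marker_pen from where it was at the start of the episode below 0.02 m); the robot touches nothing.
It fails at once if the tape roll is pushed away (distance of tape from where it was at the start of the episode above 0.03 m).
It fails at once if the marker pen is pushed away (distance of marker_pen from where it was at the start of the episode above 0.03 m).
It also fails if it takes over 74 s, if anything falls off the work surface, if the arm or the gripper's body presses on something with over 40 N, if the wrist force passes 120 N, or if a joint passes its speed limit or range.

## Working session

There is one attempt and no reset: what is moved stays moved. The work goes in short steps, Python scripts to look and compute and a tool call to move; the robot and the scene stay as the last step left them, time stands still between calls to the robot, and variables do not carry over. Pictures are saved under pics/ and viewed, and the job is handed in when it is done.

Besides the shell and the picture viewer there is one more tool, called after "Request:" by a JSON object that holds its "method" and its "body". jog_arm: Moves the arm, as the interface text tells. Its arguments: {"type":"object","properties":{"targets":{"type":"array"},"squeeze":{"type":"number"}},"required":["targets"]}

```bash
mkdir -p pics
python3 - <<'E'
from cell import status,cams,ticket,bot
import cv2,numpy as np,pickle
print(status.read_state(), bot.hold_point_z)
for n in("top","side"):
    f=cams.grab_frame(n); cv2.imwrite(f"pics/{n}0.png",f["color"]); pickle.dump(f,open(f"{n}0.pkl","wb")); print(n,f["K"],f["world_from_camera"])
E
```

```text
{'clock': 0.0, 'joint_pos': array([-1.30863809e+00,  1.24518525e-01,  1.65168551e+00, -1.84774598e-05,
        1.36748726e+00, -8.26078351e-02]), 'dq': array([ 0.00159796, -0.00012733,  0.00114896, -0.00115259,  0.00027808,
       -0.0003447 ]), 'joint_efforts': array([ 2.21764334e-03, -4.23608315e+01, -3.65448296e+01, -7.70082715e-05,
        6.80911937e-03,  7.21571837e-06]), 'ee_pos': array([ 0.21948851, -0.61116976,  0.23003753]), 'eef_rot': array([ 0.57882572, -0.57788452,  0.4073965 , -0.40624913]), 'ft_force': array([ 0.48791193, -0.59685947, -0.57411461]), 'torque': array([-0.01742274,  0.00067588,  0.00584502]), 'grip_width': 0.085524684825661} 0.0187
top [[509.43526475   0.         286.19089121]
 [  0.         509.43526475 207.19112351]
 [  0.           0.           1.        ]] [[ 0.02354202 -0.99828424  0.05361294  0.3639451 ]
 [-0.99940039 -0.02486253 -0.02409817 -0.32418769]
 [ 0.02538978 -0.05301347 -0.99827097  0.98944307]
 [ 0.          0.          0.          1.        ]]
side [[498.39695533   0.         274.81373272]
 [  0.         498.39695533 207.63908111]
 [  0.           0.           1.        ]] [[-0.9826978  -0.07714355  0.16838618  0.25559542]
 [-0.18398195  0.30179195 -0.93545297  0.51136105]
 [ 0.02134657 -0.9502476  -0.31076331  0.36436656]
 [ 0.          0.          0.          1.        ]]
```

View pics/top0.png

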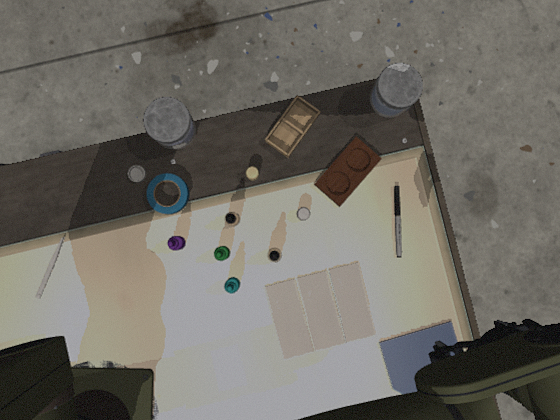

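View pics/side0.png

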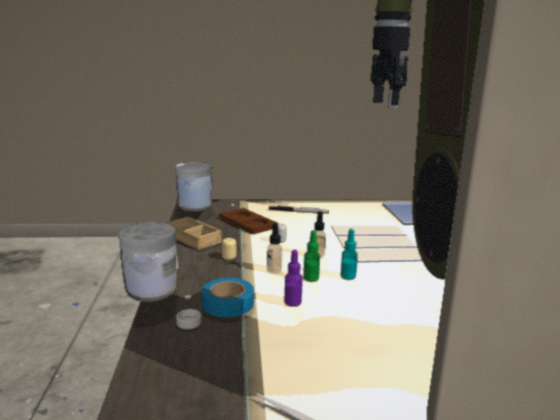

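Run:
```python
import cv2
t=cv2.imread("pics/top0.png");s=cv2.imread("pics/side0.png")
cv2.imwrite("pics/tc.png",cv2.resize(t[140:300,160:340],None,fx=4,fy=3.75*4/3.75,interpolation=cv2.INTER_CUBIC)[:600])
cv2.imwrite("pics/tc2.png",cv2.resize(t[85:215,250:430],None,fx=4,fy=4,interpolation=cv2.INTER_CUBIC))
cv2.imwrite("pics/sc.png",cv2.resize(s[195:325,165:365],None,fx=4,fy=4,interpolation=cv2.INTER_CUBIC))
```

```text
(no output)
```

View pics/tc.png

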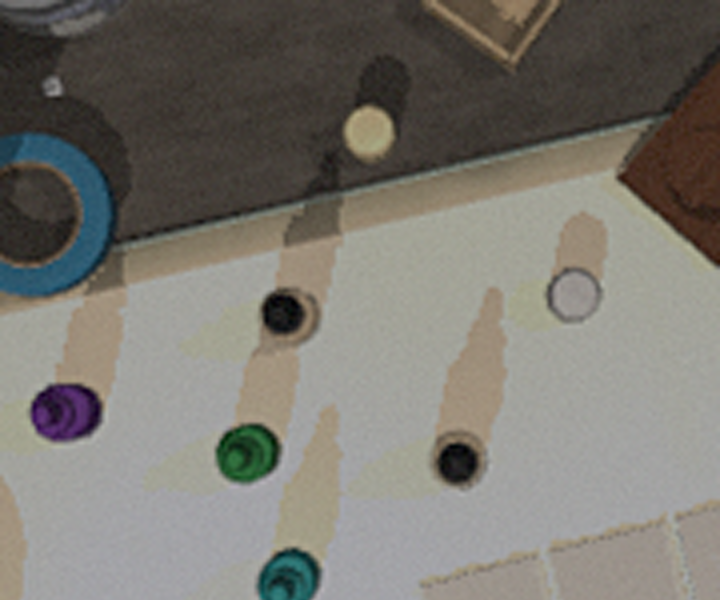

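View pics/tc2.png

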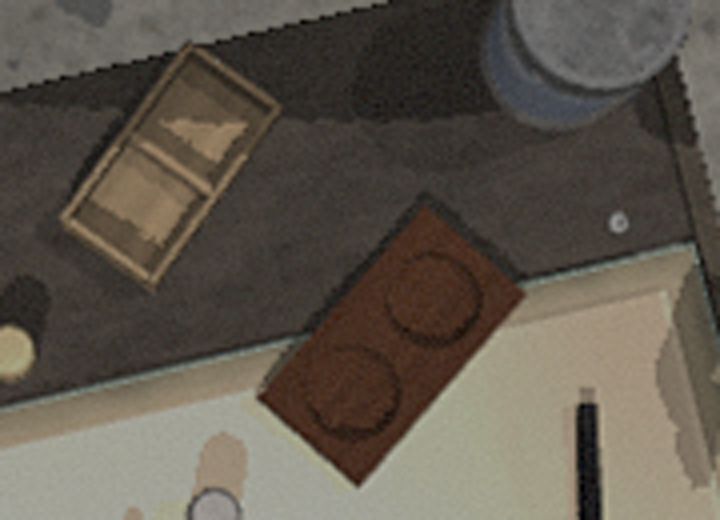

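View pics/sc.png

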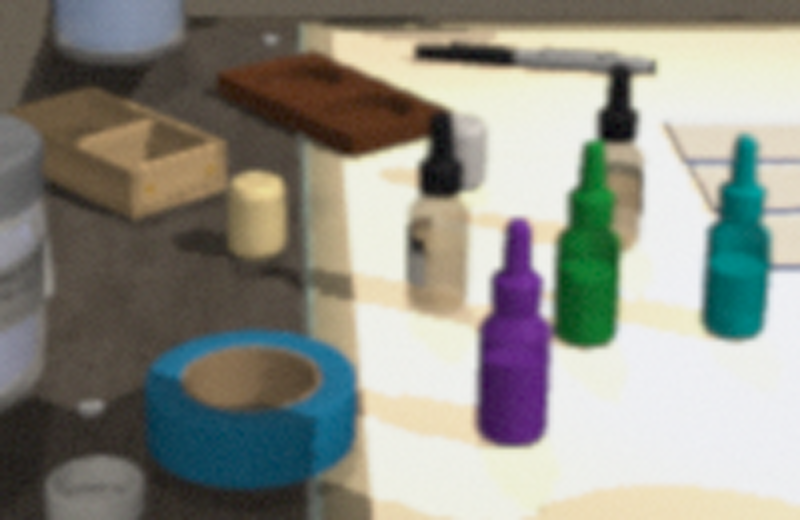

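```bash
cat > h.py <<'E'
import numpy as np,pickle
from scipy.spatial.transform import Rotation as R
F={n:pickle.load(open(f"{n}0.pkl","rb")) for n in("top","side")}
def ray(n,u,v,z):
    f=F[n];d=np.linalg.inv(f["K"])@[u,v,1];T=f["world_from_camera"];d=T[:3,:3]@d;o=T[:3,3];return o+d*(z-o[2])/d[2]
def proj(n,p):
    f=F[n];T=f["world_from_camera"];c=T[:3,:3].T@(np.array(p)-T[:3,3]);q=f["K"]@c;return q[:2]/q[2]
def rot(q): return R.from_quat([q[1],q[2],q[3],q[0]]).as_matrix()
def delta(st,xyz,yaw=None):
    "tool-frame shift in mm from measured pose to xyz, + turn about tool y so jaw x axis points along yaw (mod pi)"
    M=rot(st["eef_rot"]);d=M.T@(np.array(xyz)-st["ee_pos"])*1000
    a=np.arctan2(M[1,0],M[0,0]);return d,M,a
E
python3 - <<'E'
from h import *
from cell import status
s=status.read_state();print(rot(s["eef_rot"]).round(3))
A=lambda x,y:((x+.5)/4-.5+160,(y+.5)/4-.5+140)
B=lambda x,y:((x+.5)/4-.5+250,(y+.5)/4-.5+85)
def sc(p): u,v=p; return ((u+.5-165)*4-.5,(v+.5-195)*4-.5)
for n,p,z,bz in [("b1body",(291,318),.052,0),("b1cap",(284,313),.086,0),("b2body",(459,460),.052,0),("b2cap",(457,463),.086,0),("cream",(370,133),.034,0),("white",(574,295),.034,0),("purple",(66,412),.05,0),("green",(247,454),.05,0),("turq",(289,578),.05,0),("tape",(27,215),.024,0)]:
    w=ray("top",*A(*p),z);print(n,w.round(4),"side top",np.round(sc(proj("side",w)),0),"side base",np.round(sc(proj("side",[w[0],w[1],0])),0))
for nm,z,C in [("box",.024,[(190,43),(281,105),(153,290),(62,218)]),("block",.012,[(427,206),(525,293),(360,486),(260,397)]),("wells",.012,[(436,299),(352,391)])]:
    w=np.array([ray("top",*B(*p),z) for p in C]);print(nm,w[:,:2].round(4).tolist(),w.mean(0).round(4));
    print([np.round(sc(proj("side",q)),0).tolist() for q in w])
    if len(C)==4:
        l=w[0]+w[1]-w[2]-w[3];print("len",np.linalg.norm(l)/2,"yaw long",np.arctan2(l[1],l[0]),"short",np.linalg.norm(w[1]+w[2]-w[0]-w[3])/2)
for p in [(395,183),(400,257)]: print("pen",ray("top",*p,.006).round(3))
E
```

```text
[[ 0.338 -0.     0.941]
 [-0.941  0.002  0.338]
 [-0.002 -1.     0.   ]]
b1body [ 0.3899 -0.2485  0.052 ] side top [444. 189.] side base [441. 303.]
b1cap [ 0.3911 -0.2481  0.086 ] side top [442. 113.] side base [438. 303.]
b2body [ 0.3267 -0.3272  0.052 ] side top [614. 137.] side base [609. 244.]
b2cap [ 0.3267 -0.3262  0.086 ] side top [618.  66.] side base [608. 245.]
cream [ 0.4783 -0.2816  0.034 ] side top [260. 182.] side base [260. 253.]
white [ 0.4044 -0.3793  0.034 ] side top [463. 122.] side base [461. 187.]
purple [ 0.3444 -0.1469  0.05  ] side top [515. 307.] side base [510. 429.]
green [ 0.3272 -0.2301  0.05  ] side top [588. 224.] side base [583. 337.]
turq [ 0.2712 -0.2509  0.05  ] side top [731. 217.] side base [723. 329.]
tape [ 0.4363 -0.1204  0.024 ] side top [253. 378.] side base [253. 436.]
box [[0.6315, -0.3634], [0.6026, -0.4078], [0.5115, -0.3485], [0.5449, -0.3042]] [ 0.5726 -0.356   0.024 ]
[[5.0, 113.0], [92.0, 90.0], [230.0, 145.0], [133.0, 172.0]]
len 0.10679166681785603 yaw long -0.5888703018477635 short 0.054159477558571305
block [[0.5581, -0.4809], [0.5169, -0.5293], [0.4211, -0.4507], [0.4628, -0.4016]] [ 0.4897 -0.4656  0.012 ]
[[217.0, 74.0], [312.0, 53.0], [454.0, 113.0], [354.0, 139.0]]
len 0.12393268298527566 yaw long -0.6907979320863566 short 0.06404676064592152
wells [[0.5127, -0.486], [0.4669, -0.446]] [ 0.4898 -0.466   0.012 ]
[[300.0, 78.0], [366.0, 109.0]]
pen [ 0.469 -0.559  0.006]
pen [ 0.326 -0.57   0.006]
```

Candidates (top view). Bottles: black cap at (231,218) and black cap at (274,255). Look-alikes: purple (176,243), green (222,253) and turquoise (232,285). Pots: cream (252,173) and white (303,213). There's also a glass cup at (136,173), which isn't a pot. In the crops, the two black-capped beige bottles and the two plain cylinders match the description, and the side-view projections agree to about 2-3 mm.

Request:
{"method": "jog_arm", "body": {"targets": [[0,10,0,0.113,0.2],[0,10,0,0.113,0.2],[0,10,0,0.113,0.2],[0,10,0,0.113,0.2],[0,10,0,0.113,0.2],[0,10,0,0.113,0.2],[0,10,0,0.113,0.2],[0,10,0,0.113,0.2],[0,0,0,0,0.2]], "squeeze": 25}}

```text
clock: 0.85
ee_pos: [0.2192, -0.6099, 0.1478]
eef_rot: [0.343, -0.342, 0.621, -0.617]
ft_force: [-0.6, 0.7, -0.7]
grip_width: 0.0511
```

```bash
cat > go.py <<'E'
from h import *; from cell import status; import sys
s=status.read_state();P=dict(b1=(.3905,-.2483),b2=(.3262,-.3275),cream=(.4785,-.2815),white=(.4035,-.380),boxF=(.594,-.3703),boxN=(.5512,-.3417),wF=(.5128,-.4852),wN=(.4667,-.4462))
x,y=P[sys.argv[1]];z=float(sys.argv[2]);d,M,a=delta(s,[x,y,z]);print(s["clock"].round(2) if hasattr(s["clock"],'round') else s["clock"],s["ee_pos"].round(4),"yaw",np.degrees(a).round(1),"w",round(s["grip_width"],4),"shift",d.round(1),s["ft_force"].round(1), "j6",s["joint_pos"][5].round(2))
E
python3 go.py b1 0.14
```

```text
0.85 [ 0.2192 -0.6099  0.1478] yaw -122.1 w 0.0511 shift [-397.3    9.6  -47.2] [-0.6  0.7 -0.7] j6 0.82
```

Request:
{"method": "jog_arm", "body": {"targets": [[-36,0,-4,0,0.2],[-36,0,-4,0,0.2],[-36,0,-4,0,0.2],[-36,0,-4,0,0.2],[-36,0,-4,0,0.2],[-36,0,-4,0,0.2],[-36,0,-4,0,0.2],[-36,0,-4,0,0.2],[-36,0,-5,0,0.2],[-36,0,-5,0,0.2],[-37,0,-5,0,0.2],[0,0,0,0,0.2]]}}

```text
clock: 1.85
ee_pos: [0.3921, -0.2456, 0.1516]
eef_rot: [0.346, -0.345, 0.617, -0.617]
ft_force: [0.7, -0.1, -0.5]
grip_width: 0.0512
```

```bash
python3 go.py b1 0.024
```

```text
1.85 [ 0.3921 -0.2456  0.1516] yaw -121.5 w 0.0512 shift [3.400e+00 1.276e+02 1.000e-01] [ 0.7 -0.1 -0.5] j6 1.44
```

Request:
{"method": "jog_arm", "body": {"targets": [[3,10,0,0,0.2],[0,20,0,0,0.2],[0,0,0,0,0.2]]}}

```text
clock: 2.1
ee_pos: [0.3866, -0.2522, 0.1177]
eef_rot: [0.342, -0.344, 0.62, -0.616]
ft_force: [-0.3, 0.7, -0.4]
grip_width: 0.051
```

```bash
python3 go.py b1 0.024
```

```text
2.1 [ 0.3866 -0.2522  0.1177] yaw -122.0 w 0.051 shift [-5.3 93.7  1.9] [-0.3  0.7 -0.4] j6 1.44
```

Request:
{"method": "jog_arm", "body": {"targets": [[3,0,0,0,0.2],[0,0,0,0,0.2],[0,0,0,0,0.2]]}}

```text
clock: 2.35
ee_pos: [0.3873, -0.2566, 0.1222]
eef_rot: [-0.342, 0.342, -0.618, 0.619]
ft_force: [0.5, 0.4, 0.0]
grip_width: 0.0511
```

```bash
python3 go.py b1 0.024; python3 -c "
from cell import cams;import cv2
for n in('top','side'):cv2.imwrite(f'pics/{n}1.png',cams.grab_frame(n)['color'])"; python3 go.py b1 0.024
```

```text
2.35 [ 0.3873 -0.2566  0.1222] yaw -122.1 w 0.0511 shift [-8.8 98.2 -1.8] [0.5 0.4 0. ] j6 1.43
2.45 [ 0.3875 -0.2563  0.1222] yaw -122.1 w 0.051 shift [-8.4 98.2 -1.8] [ 0.3 -0.6  0.4] j6 1.43
```

View pics/side1.png

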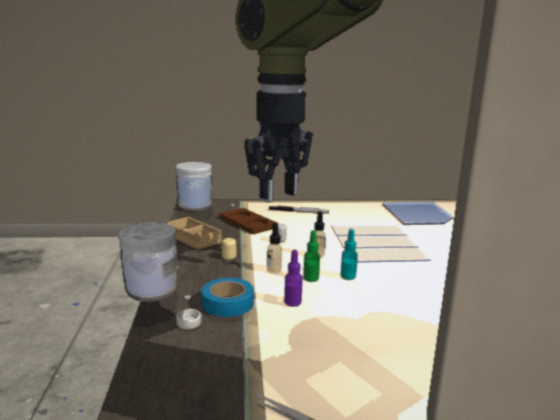

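The side view shows the open fingers (tips at 265,195 and 291,190) hovering over the bottle cap at (275,228). I'll correct by about 8 mm, then descend.

Request:
{"method": "jog_arm", "body": {"targets": [[-8,5,-2,0,0.2],[0,10,0,0,0.2],[0,0,0,0,0.2],[0,0,0,0,0.2],[0,0,0,0,0.2]]}}

```text
clock: 2.87
ee_pos: [0.3897, -0.2473, 0.1059]
eef_rot: [0.343, -0.343, 0.619, -0.618]
ft_force: [0.6, 0.2, -0.4]
grip_width: 0.0511
```

```bash
python3 go.py b1 0.024
```

```text
2.8667 [ 0.3897 -0.2473  0.1059] yaw -122.0 w 0.0511 shift [ 0.4 81.9  1.3] [ 0.6  0.2 -0.4] j6 1.45
```

Request:
{"method": "jog_arm", "body": {"targets": [[0,20,1,0,0.2],[0,20,0,0,0.2],[0,20,0,0,0.2],[0,15,0,0,0.2],[0,6,0,0,0.2],[0,0,0,0,0.2],[0,0,0,0,0.2],[0,0,0,0,0.2]]}}

```text
clock: 3.53
ee_pos: [0.3915, -0.2488, 0.0266]
eef_rot: [-0.343, 0.342, -0.618, 0.619]
ft_force: [-0.4, 0.1, 0.6]
grip_width: 0.0513
```

```bash
python3 go.py b1 0.024;python3 -c "
from cell import cams;import cv2
o=[cv2.resize(cams.grab_frame(n)['color'][r:r+120,c:c+120],None,fx=3.3,fy=3.3) for n,r,c in(('top',160,170),('side',180,220))]
cv2.imwrite('pics/c2.png',cv2.hconcat(o))"
```

```text
3.5333 [ 0.3915 -0.2488  0.0266] yaw -122.0 w 0.0513 shift [ 0.2  2.6 -1.1] [-0.4  0.1  0.6] j6 1.45
```

View pics/c2.png

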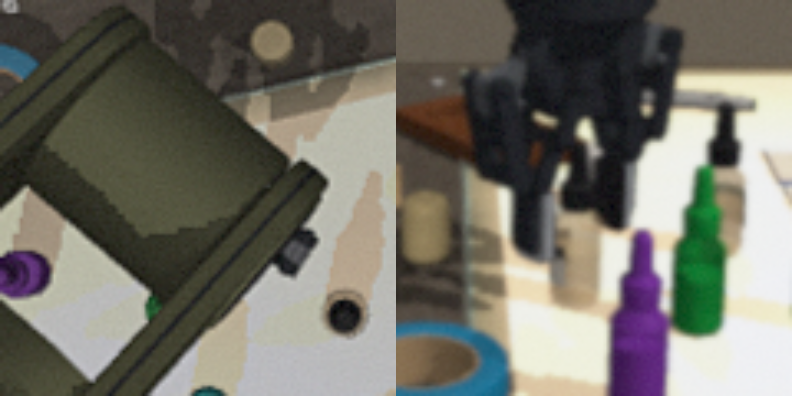

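The side crop shows the bottle, upright, between the fingers (bottle at 580,230 in the crop, fingers at 535 and 615). Closing.

Request:
{"method": "jog_arm", "body": {"targets": [[0,2,-1,0,0.0],[0,0,0,0,-0.2],[0,0,0,0,-0.35],[0,0,0,0,-0.5],[0,0,0,0,-0.7],[0,0,0,0,-1],[0,0,0,0,-1],[0,0,0,0,-1],[0,0,0,0,-1]], "squeeze": 25}}

```text
clock: 4.38
ee_pos: [0.39, -0.2477, 0.0236]
eef_rot: [-0.343, 0.343, -0.618, 0.619]
ft_force: [-0.3, 0.0, 3.2]
grip_width: 0.0263
```

Request:
{"method": "jog_arm", "body": {"targets": [[0,-5,0,0,-1],[0,-15,0,0,-1],[0,-20,0,0,-1],[0,-20,0,0,-1],[0,-15,0,0,-1],[0,-5,0,0,-1],[0,0,0,0,-1],[0,0,0,0,-1]]}}

```text
clock: 5.05
ee_pos: [0.3895, -0.2473, 0.1027]
eef_rot: [0.343, -0.343, 0.619, -0.618]
ft_force: [0.3, 1.1, 0.2]
grip_width: 0.0261
```

```bash
python3 go.py boxF 0.104;python3 -c "
from cell import cams;import cv2
o=[cv2.resize(cams.grab_frame(n)['color'][r:r+120,c:c+120],None,fx=3.3,fy=3.3) for n,r,c in(('top',160,170),('side',150,220))]
cv2.imwrite('pics/c3.png',cv2.hconcat(o))"
```

```text
5.05 [ 0.3895 -0.2473  0.1027] yaw -122.0 w 0.0261 shift [ -4.2  -1.4 238.7] [0.3 1.1 0.2] j6 1.45
```

View pics/c3.png

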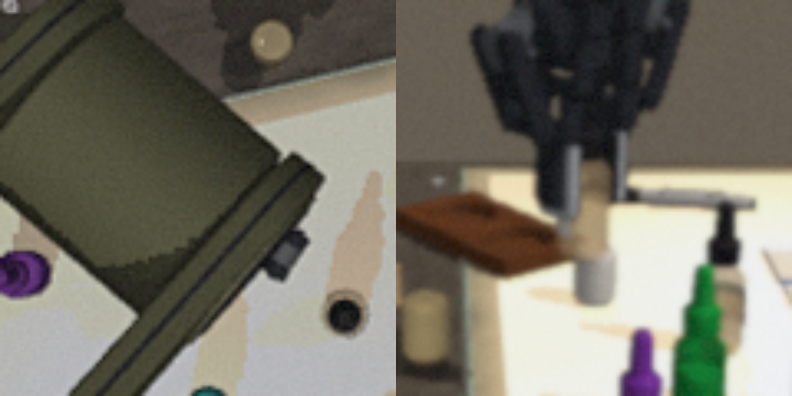

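The bottle is held upright in the fingers (width 26 mm, body at crop 590,215). Carrying it to the far bay.

Request:
{"method": "jog_arm", "body": {"targets": [[-1,0,10,0,-1],[-1,0,22,0,-1],[-1,0,30,0,-1],[-1,0,35,0,-1],[0,0,35,0,-1],[0,0,35,0,-1],[0,0,30,0,-1],[0,0,22,0,-1],[0,0,14,0,-1],[0,0,6,0,-1],[0,0,0,0,-1],[0,0,0,0,-1]]}}

```text
clock: 6.15
ee_pos: [0.5941, -0.3705, 0.102]
eef_rot: [0.342, -0.343, 0.619, -0.618]
ft_force: [-0.4, 0.5, 0.7]
grip_width: 0.0261
```

Request:
{"method": "jog_arm", "body": {"targets": [[0,0,0,0,-1],[0,0,0,0,-1]]}}

```text
clock: 6.32
ee_pos: [0.5938, -0.3704, 0.1031]
eef_rot: [0.342, -0.343, 0.619, -0.618]
ft_force: [0.1, 0.4, 0.1]
grip_width: 0.0261
```

```bash
python3 go.py boxF 0.029;python3 -c "
from cell import cams;import cv2
o=[cv2.resize(cams.grab_frame(n)['color'][r:r+120,c:c+120],None,fx=3.3,fy=3.3) for n,r,c in(('top',70,230),('side',150,150))]
cv2.imwrite('pics/c4.png',cv2.hconcat(o))"
```

```text
6.3167 [ 0.5938 -0.3704  0.1031] yaw -122.0 w 0.0261 shift [-0.2 74.1  0.2] [0.1 0.4 0.1] j6 1.5
```

View pics/c4.png

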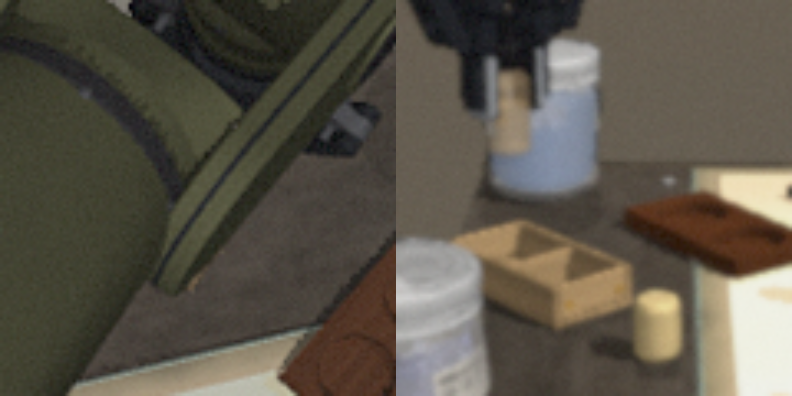

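Request:
{"method": "jog_arm", "body": {"targets": [[0,5,0,0,-1],[0,15,0,0,-1],[0,20,0,0,-1],[0,18,0,0,-1],[0,9,0,0,-1],[0,4,0,0,-1],[0,2,0,0,-1],[0,0,0,0,-1],[0,0,0,0,-1],[0,0,0,0,-1]]}}

```text
clock: 7.25
ee_pos: [0.5953, -0.3715, 0.0318]
eef_rot: [-0.343, 0.342, -0.618, 0.619]
ft_force: [-0.3, -0.0, -0.0]
grip_width: 0.0264
```

```bash
python3 go.py boxF 0.0276;python3 -c "
from cell import cams;import cv2
o=[cv2.resize(cams.grab_frame(n)['color'][r:r+120,c:c+120],None,fx=3.3,fy=3.3) for n,r,c in(('top',70,230),('side',150,150))]
cv2.imwrite('pics/c5.png',cv2.hconcat(o))"
```

```text
7.25 [ 0.5953 -0.3715  0.0318] yaw -122.0 w 0.0264 shift [-0.3  4.2 -1.8] [-0.3 -0.  -0. ] j6 1.5
```

View pics/c5.png

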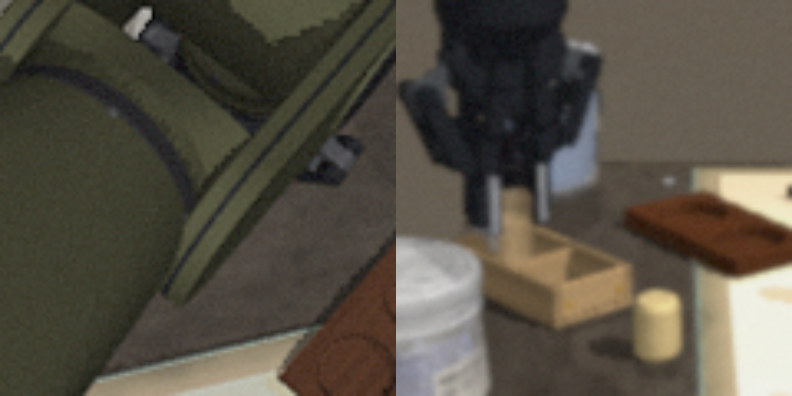

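The bottle is in the far bay, clear of the walls (crop 518,230). Lowering the last few millimetres.

Request:
{"method": "jog_arm", "body": {"targets": [[0,2,-1,0,-1],[0,1,0,0,-1],[0,0,0,0,-1],[0,0,0,0,-1],[0,0,0,0,-1]]}}

```text
clock: 7.77
ee_pos: [0.5938, -0.3705, 0.0277]
eef_rot: [-0.343, 0.343, -0.618, 0.619]
ft_force: [0.1, 0.5, 1.5]
grip_width: 0.0267
```

```bash
python3 go.py boxF 0.0276
```

```text
7.7667 [ 0.5938 -0.3705  0.0277] yaw -122.0 w 0.0267 shift [-0.3  0.1  0. ] [0.1 0.5 1.5] j6 1.5
```

Contact is near. Now a slow release and straight up.

Request:
{"method": "jog_arm", "body": {"targets": [[0,0,0,0,-0.3],[0,0,0,0,-0.2],[0,0,0,0,0.0],[0,0,0,0,0.2],[0,0,0,0,0.2],[0,0,0,0,0.2],[0,0,0,0,0.2]]}}

```text
clock: 8.35
ee_pos: [0.5936, -0.3704, 0.0273]
eef_rot: [0.343, -0.343, 0.619, -0.619]
ft_force: [0.6, -0.1, -0.1]
grip_width: 0.0513
```

Request:
{"method": "jog_arm", "body": {"targets": [[0,-8,0,0,0.2],[0,-15,0,0,0.2],[0,-25,0,0,0.2],[0,-30,0,0,0.2],[0,-20,0,0,0.2],[0,-10,0,0,0.2],[0,0,0,0,0.2],[0,0,0,0,0.2]]}}

```text
clock: 9.02
ee_pos: [0.5939, -0.3705, 0.1362]
eef_rot: [-0.343, 0.342, -0.618, 0.619]
ft_force: [-0.4, 0.3, 0.0]
grip_width: 0.0512
```

```bash
python3 go.py b2 0.135;python3 -c "
from cell import cams;import cv2
o=[cv2.resize(cams.grab_frame(n)['color'][r:r+120,c:c+120],None,fx=3.3,fy=3.3) for n,r,c in(('top',70,230),('side',150,150))]
cv2.imwrite('pics/c6.png',cv2.hconcat(o))"
```

```text
9.0167 [ 0.5939 -0.3705  0.1362] yaw -122.0 w 0.0512 shift [ 105.5    0.9 -249.7] [-0.4  0.3  0. ] j6 1.5
```

View pics/c6.png

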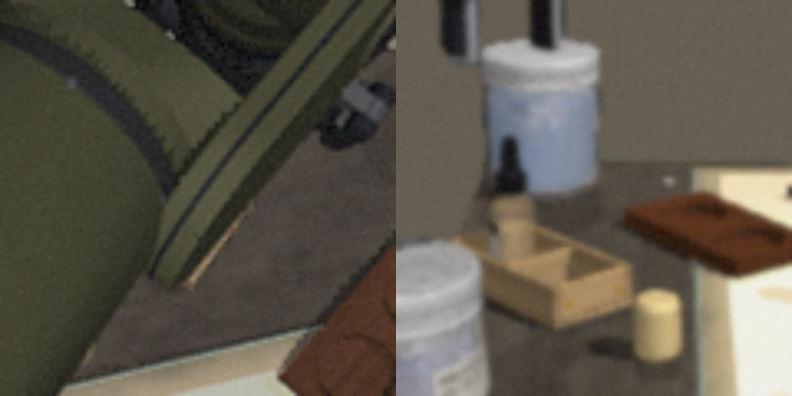

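Bottle A stands upright in the far bay (crop 513,200). Next, bottle B.

Request:
{"method": "jog_arm", "body": {"targets": [[4,0,-10,0,0.2],[10,0,-23,0,0.2],[13,0,-31,0,0.2],[15,0,-35,0,0.2],[15,0,-36,0,0.2],[15,0,-35,0,0.2],[13,0,-31,0,0.2],[11,0,-25,0,0.2],[6,0,-15,0,0.2],[3,0,-8,0,0.2],[0,0,0,0,0.2],[0,0,0,0,0.2]]}}

```text
clock: 10.12
ee_pos: [0.3269, -0.3271, 0.1346]
eef_rot: [0.343, -0.342, 0.619, -0.618]
ft_force: [0.1, -0.6, 0.3]
grip_width: 0.0509
```

Request:
{"method": "jog_arm", "body": {"targets": [[0,5,0,0,0.2],[0,10,0,0,0.2],[0,5,0,0,0.2],[0,0,0,0,0.2],[0,0,0,0,0.2],[0,0,0,0,0.2]]}}

```text
clock: 10.62
ee_pos: [0.3271, -0.3273, 0.1151]
eef_rot: [0.343, -0.343, 0.619, -0.618]
ft_force: [0.0, 0.0, -0.5]
grip_width: 0.0511
```

```bash
python3 go.py b2 0.024;python3 -c "
from cell import cams;import cv2
o=[cv2.resize(cams.grab_frame(n)['color'][r:r+120,c:c+120],None,fx=3.3,fy=3.3) for n,r,c in(('top',70,230),('side',150,260))]
cv2.imwrite('pics/c7.png',cv2.hconcat(o))"
```

```text
10.6167 [ 0.3271 -0.3273  0.1151] yaw -122.0 w 0.0511 shift [ 0.7 91.1 -0.6] [ 0.   0.  -0.5] j6 1.23
```

View pics/c7.png

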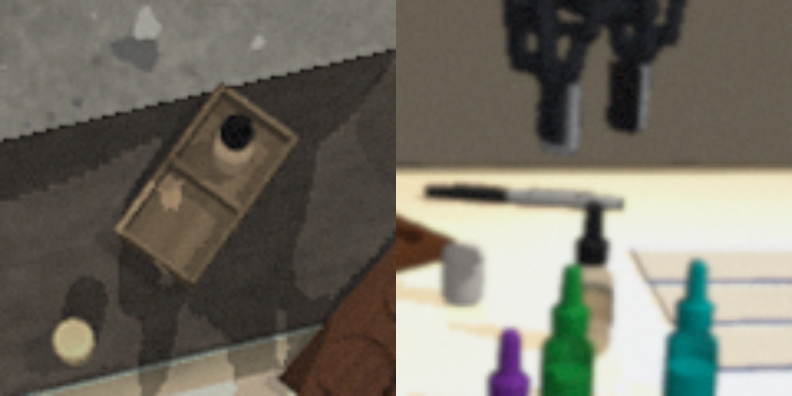

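The top crop shows bottle A well centred in the far bay (235,140), and the gripper is centred over bottle B (crop 595,235). Descending and grasping.

Request:
{"method": "jog_arm", "body": {"targets": [[0,15,0,0,0.2],[0,20,0,0,0.2],[0,20,0,0,0.2],[0,20,0,0,0.2],[0,11,0,0,0.2],[0,5,0,0,0.2],[0,0,0,0,0.2],[0,0,0,0,0.2],[0,0,0,0,0.2]]}}

```text
clock: 11.47
ee_pos: [0.3276, -0.3282, 0.0257]
eef_rot: [-0.343, 0.342, -0.618, 0.619]
ft_force: [0.2, -0.1, -0.4]
grip_width: 0.0512
```

```bash
python3 go.py b2 0.024;python3 -c "
from cell import cams;import cv2
o=[cv2.resize(cams.grab_frame(n)['color'][r:r+120,c:c+120],None,fx=3.3,fy=3.3) for n,r,c in(('top',70,230),('side',180,260))]
cv2.imwrite('pics/c8.png',cv2.hconcat(o))"
```

```text
11.4667 [ 0.3276 -0.3282  0.0257] yaw -122.0 w 0.0512 shift [ 0.1  1.7 -1.6] [ 0.2 -0.1 -0.4] j6 1.23
```

View pics/c8.png

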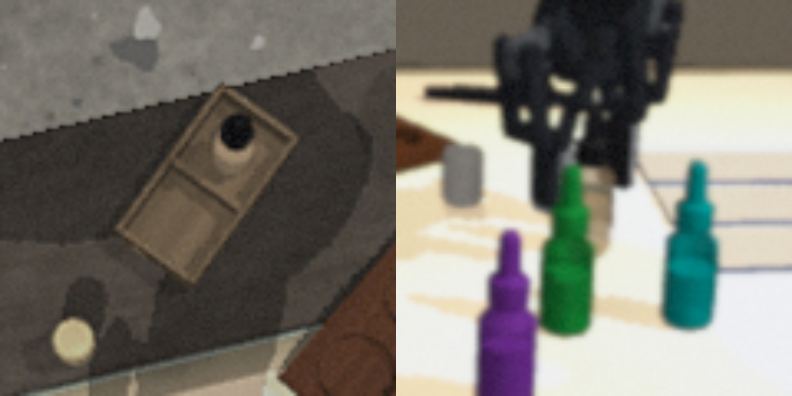

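Bottle B stands between the fingers. Closing and lifting.

Request:
{"method": "jog_arm", "body": {"targets": [[0,1,-1,0,0.0],[0,0,0,0,-0.2],[0,0,0,0,-0.35],[0,0,0,0,-0.5],[0,0,0,0,-0.7],[0,0,0,0,-1],[0,0,0,0,-1],[0,0,0,0,-1],[0,0,0,0,-1]], "squeeze": 25}}

```text
clock: 12.32
ee_pos: [0.3262, -0.327, 0.0236]
eef_rot: [-0.343, 0.343, -0.618, 0.619]
ft_force: [-1.2, -0.3, 4.8]
grip_width: 0.0265
```

Request:
{"method": "jog_arm", "body": {"targets": [[0,-5,0,0,-1],[0,-15,0,0,-1],[0,-20,0,0,-1],[0,-25,0,0,-1],[0,-20,0,0,-1],[0,-5,0,0,-1],[0,0,0,0,-1],[0,0,0,0,-1]]}}

```text
clock: 12.98
ee_pos: [0.3257, -0.3263, 0.1125]
eef_rot: [0.343, -0.343, 0.619, -0.618]
ft_force: [-0.3, 0.3, -0.1]
grip_width: 0.0264
```

```bash
python3 go.py boxN 0.114;python3 -c "
from cell import cams;import cv2
o=[cv2.resize(cams.grab_frame(n)['color'][r:r+120,c:c+120],None,fx=3.3,fy=3.3) for n,r,c in(('top',190,230),('side',150,260))]
cv2.imwrite('pics/c9.png',cv2.hconcat(o))"
```

```text
12.9833 [ 0.3257 -0.3263  0.1125] yaw -122.0 w 0.0264 shift [-106.6   -1.7  199.3] [-0.3  0.3 -0.1] j6 1.23
```

View pics/c9.png

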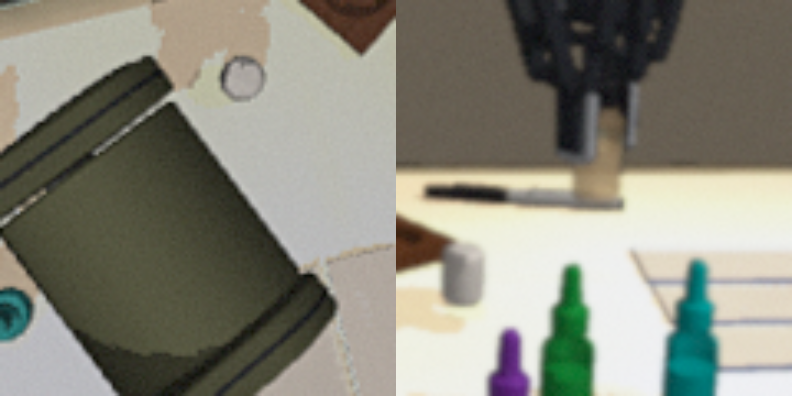

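Request:
{"method": "jog_arm", "body": {"targets": [[-4,0,8,0,-1],[-10,0,19,0,-1],[-14,0,26,0,-1],[-16,0,30,0,-1],[-17,0,31,0,-1],[-16,0,30,0,-1],[-13,0,24,0,-1],[-9,0,17,0,-1],[-5,0,9,0,-1],[-2,0,5,0,-1],[0,0,0,0,-1],[0,0,0,0,-1]]}}

```text
clock: 14.08
ee_pos: [0.5502, -0.3423, 0.1125]
eef_rot: [0.342, -0.343, 0.619, -0.618]
ft_force: [-0.5, 0.1, 0.7]
grip_width: 0.0265
```

Request:
{"method": "jog_arm", "body": {"targets": [[0,0,0,0,-1],[0,0,0,0,-1]]}}

```text
clock: 14.25
ee_pos: [0.55, -0.3426, 0.1133]
eef_rot: [0.342, -0.342, 0.619, -0.619]
ft_force: [0.2, -0.3, -0.3]
grip_width: 0.0261
```

```bash
python3 go.py boxN 0.0276;python3 -c "
from cell import cams;import cv2
o=[cv2.resize(cams.grab_frame(n)['color'][r:r+120,c:c+120],None,fx=3.3,fy=3.3) for n,r,c in(('top',70,230),('side',150,150))]
cv2.imwrite('pics/c10.png',cv2.hconcat(o))"
```

```text
14.25 [ 0.55   -0.3426  0.1133] yaw -122.1 w 0.0261 shift [-1.4 85.7  0.6] [ 0.2 -0.3 -0.3] j6 1.49
```

View pics/c10.png

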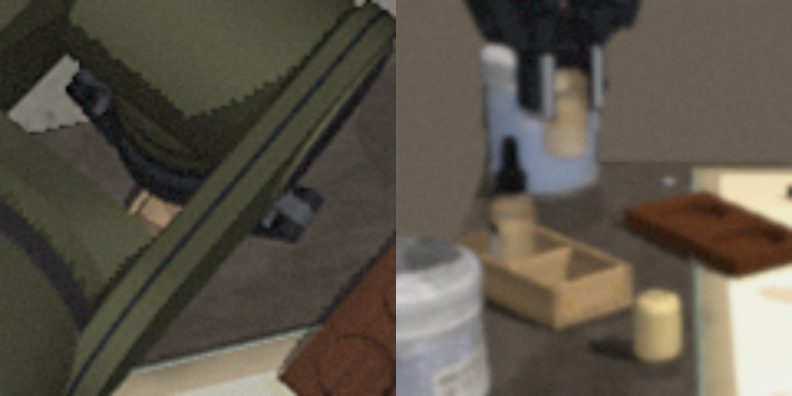

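Bottle B (crop 568,110) is over the near bay (575,270). Lowering.

Request:
{"method": "jog_arm", "body": {"targets": [[-1,5,0,0,-1],[0,15,0,0,-1],[0,20,0,0,-1],[0,20,0,0,-1],[0,12,0,0,-1],[0,7,0,0,-1],[0,4,0,0,-1],[0,2,0,0,-1],[0,0,0,0,-1],[0,0,0,0,-1],[0,0,0,0,-1]]}}

```text
clock: 15.27
ee_pos: [0.5522, -0.3422, 0.0296]
eef_rot: [-0.343, 0.342, -0.618, 0.619]
ft_force: [-0.2, 0.0, -1.3]
grip_width: 0.0261
```

```bash
python3 go.py boxN 0.0276;python3 -c "
from cell import cams;import cv2
o=[cv2.resize(cams.grab_frame(n)['color'][r:r+120,c:c+120],None,fx=3.3,fy=3.3) for n,r,c in(('top',70,230),('side',150,150))]
cv2.imwrite('pics/c11.png',cv2.hconcat(o))"
```

```text
15.2667 [ 0.5522 -0.3422  0.0296] yaw -122.0 w 0.0261 shift [ 0.2  1.9 -1.1] [-0.2  0.  -1.3] j6 1.49
```

View pics/c11.png

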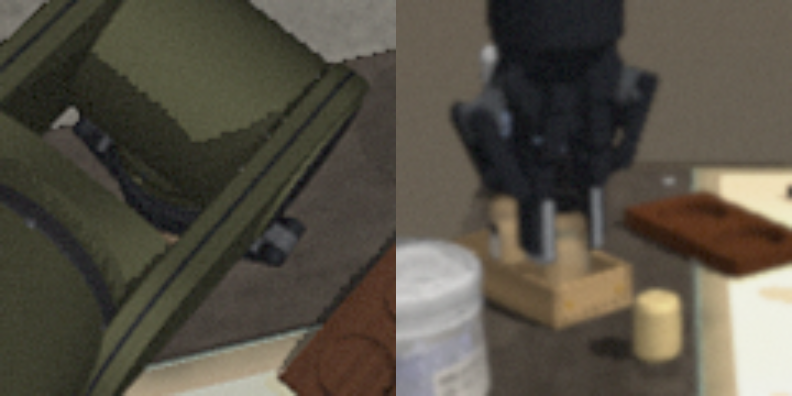

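Bottle B is inside the near bay (568,250). Down 1.5 mm more, release, rise.

Request:
{"method": "jog_arm", "body": {"targets": [[0,1.5,0,0,-1],[0,0,0,0,-1],[0,0,0,0,-1],[0,0,0,0,-1],[0,0,0,0,-0.3],[0,0,0,0,-0.2],[0,0,0,0,0.0],[0,0,0,0,0.2],[0,0,0,0,0.2],[0,0,0,0,0.2],[0,0,0,0,0.2]]}}

```text
clock: 16.28
ee_pos: [0.5514, -0.3416, 0.0267]
eef_rot: [0.343, -0.343, 0.619, -0.618]
ft_force: [-0.5, -0.3, -0.3]
grip_width: 0.0511
```

Request:
{"method": "jog_arm", "body": {"targets": [[0,-8,0,0,0.2],[0,-15,0,0,0.2],[0,-25,0,0,0.2],[0,-30,0,0,0.2],[0,-20,0,0,0.2],[0,-10,0,0,0.2],[0,0,0,0,0.2],[0,0,0,0,0.2]]}}

```text
clock: 16.95
ee_pos: [0.5517, -0.3418, 0.1356]
eef_rot: [-0.343, 0.342, -0.618, 0.619]
ft_force: [-0.2, 0.9, -0.7]
grip_width: 0.0515
```

```bash
python3 go.py cream 0.1;python3 -c "
from cell import cams;import cv2
o=[cv2.resize(cams.grab_frame(n)['color'][r:r+120,c:c+120],None,fx=3.3,fy=3.3) for n,r,c in(('top',70,230),('side',150,150))]
cv2.imwrite('pics/c12.png',cv2.hconcat(o))"
```

```text
16.95 [ 0.5517 -0.3418  0.1356] yaw -122.0 w 0.0515 shift [-12.3  35.5 -94.1] [-0.2  0.9 -0.7] j6 1.49
```

View pics/c12.png

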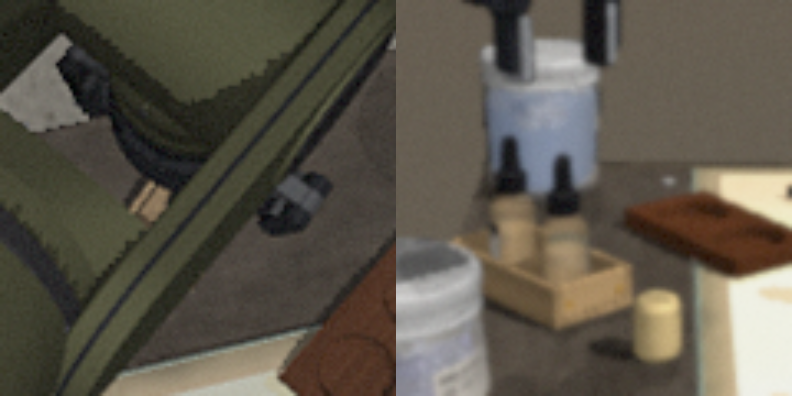

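Both bottles stand upright in their bays (crop 513,195 and 563,215). Next, the cream pot.

Request:
{"method": "jog_arm", "body": {"targets": [[-2,0,-8,0,0.2],[-2,0,-17,0,0.2],[-2,0,-22,0,0.2],[-2,0,-20,0,0.2],[-2,0,-15,0,0.2],[-2,5,-8,0,0.2],[0,10,-4,0,0.2],[0,15,0,0,0.2],[0,10,0,0,0.2],[0,5,0,0,0.2],[0,0,0,0,0.2],[0,0,0,0,0.2]]}}

```text
clock: 18.05
ee_pos: [0.4782, -0.2816, 0.0892]
eef_rot: [0.342, -0.343, 0.619, -0.618]
ft_force: [0.5, 0.3, -0.2]
grip_width: 0.0515
```

Request:
{"method": "jog_arm", "body": {"targets": [[0,0,0,0,0.2],[0,0,0,0,0.2]]}}

```text
clock: 18.22
ee_pos: [0.4788, -0.2821, 0.0906]
eef_rot: [-0.343, 0.342, -0.618, 0.619]
ft_force: [0.1, 0.3, 0.8]
grip_width: 0.0512
```

```bash
python3 go.py cream 0.010;python3 -c "
from cell import cams;import cv2
o=[cv2.resize(cams.grab_frame(n)['color'][r:r+120,c:c+120],None,fx=3.3,fy=3.3) for n,r,c in(('top',70,230),('side',150,170))]
cv2.imwrite('pics/c13.png',cv2.hconcat(o))"
```

```text
18.2167 [ 0.4788 -0.2821  0.0906] yaw -122.0 w 0.0512 shift [-0.3 80.6 -0.7] [0.1 0.3 0.8] j6 1.5
```

View pics/c13.png

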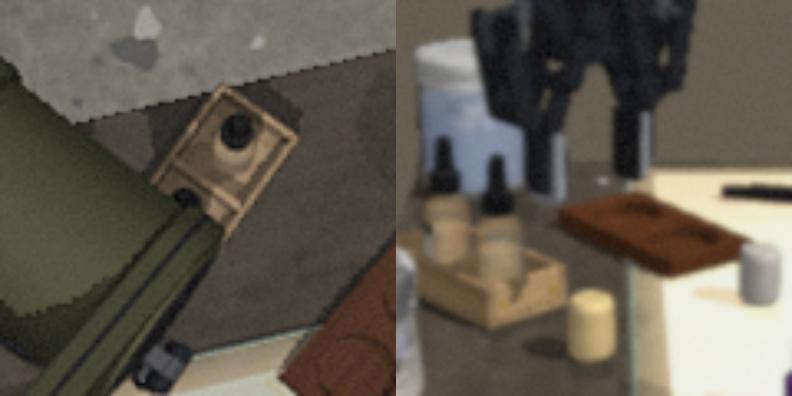

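The fingers straddle the line above the cream pot (crop 592,325). Descending to TCP z = 10 mm and closing.

Request:
{"method": "jog_arm", "body": {"targets": [[0,10,-1,0,0.2],[0,18,0,0,0.2],[0,20,0,0,0.2],[0,16,0,0,0.2],[0,9,0,0,0.2],[0,4,0,0,0.2],[0,3,0,0,0.2],[0,0,0,0,0.2],[0,0,0,0,0.2],[0,0,0,0,0.2]]}}

```text
clock: 19.15
ee_pos: [0.4781, -0.2816, 0.0109]
eef_rot: [-0.343, 0.342, -0.618, 0.619]
ft_force: [0.8, 0.5, 0.5]
grip_width: 0.0509
```

```bash
python3 go.py cream 0.010;python3 -c "
from cell import cams;import cv2
o=[cv2.resize(cams.grab_frame(n)['color'][r:r+120,c:c+120],None,fx=3.3,fy=3.3) for n,r,c in(('top',70,230),('side',180,170))]
cv2.imwrite('pics/c14.png',cv2.hconcat(o))"
```

```text
19.15 [ 0.4781 -0.2816  0.0109] yaw -122.0 w 0.0509 shift [-0.3  0.9  0.3] [0.8 0.5 0.5] j6 1.5
```

View pics/c14.png

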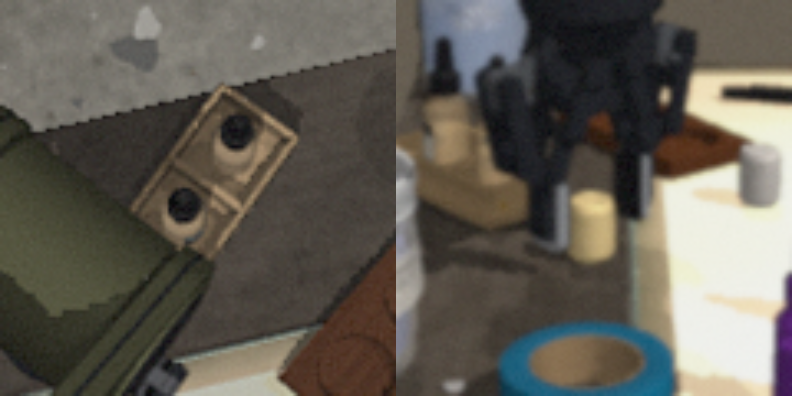

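Request:
{"method": "jog_arm", "body": {"targets": [[0,0,0,0,0.0],[0,0,0,0,-0.2],[0,0,0,0,-0.35],[0,0,0,0,-0.5],[0,0,0,0,-0.7],[0,0,0,0,-1],[0,0,0,0,-1],[0,0,0,0,-1],[0,0,0,0,-1]], "squeeze": 25}}

```text
clock: 20.0
ee_pos: [0.4775, -0.2812, 0.0101]
eef_rot: [-0.343, 0.343, -0.618, 0.619]
ft_force: [0.3, 1.0, 3.2]
grip_width: 0.0241
```

Request:
{"method": "jog_arm", "body": {"targets": [[0,-5,0,0,-1],[0,-15,0,0,-1],[0,-25,0,0,-1],[0,-30,0,0,-1],[0,-20,0,0,-1],[0,-12,0,0,-1],[0,-3,0,0,-1],[0,0,0,0,-1],[0,0,0,0,-1]]}}

```text
clock: 20.75
ee_pos: [0.4765, -0.2805, 0.1183]
eef_rot: [0.342, -0.343, 0.619, -0.618]
ft_force: [0.2, -0.4, -0.3]
grip_width: 0.0241
```

```bash
python3 go.py wF 0.12;python3 -c "
from cell import cams;import cv2
o=[cv2.resize(cams.grab_frame(n)['color'][r:r+120,c:c+120],None,fx=3.3,fy=3.3) for n,r,c in(('top',70,230),('side',150,170))]
cv2.imwrite('pics/c15.png',cv2.hconcat(o))"
```

```text
20.75 [ 0.4765 -0.2805  0.1183] yaw -122.0 w 0.0241 shift [154.3  -2.1 139.4] [ 0.2 -0.4 -0.3] j6 1.5
```

View pics/c15.png

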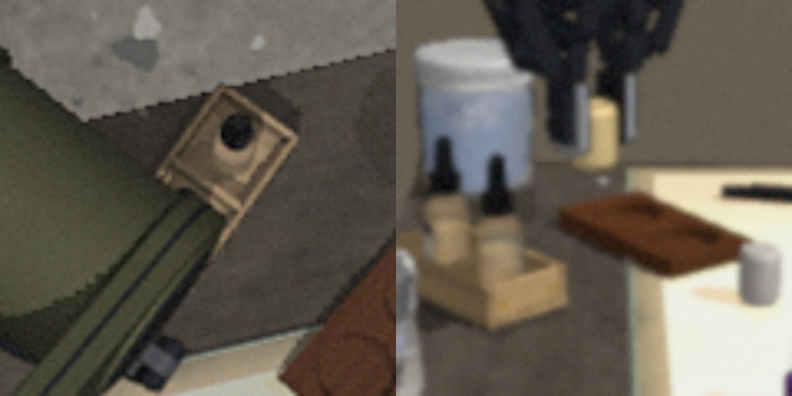

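The cream pot is held upright (crop 602,130). Carrying it to the far well.

Request:
{"method": "jog_arm", "body": {"targets": [[8,0,6,0,-1],[16,0,14,0,-1],[21,0,19,0,-1],[23,0,21,0,-1],[23,0,21,0,-1],[22,0,20,0,-1],[18,0,17,0,-1],[13,0,12,0,-1],[7,0,6,0,-1],[3,0,3,0,-1],[0,0,0,0,-1],[0,0,0,0,-1]]}}

```text
clock: 21.85
ee_pos: [0.5132, -0.4846, 0.1191]
eef_rot: [0.343, -0.343, 0.619, -0.618]
ft_force: [0.2, -0.8, 0.3]
grip_width: 0.024
```

Request:
{"method": "jog_arm", "body": {"targets": [[0,20,0,0,-1],[0,20,0,0,-1],[0,10,0,0,-1],[0,0,0,0,-1],[0,0,0,0,-1],[0,0,0,0,-1]]}}

```text
clock: 22.35
ee_pos: [0.5141, -0.4855, 0.0711]
eef_rot: [-0.343, 0.343, -0.618, 0.619]
ft_force: [1.0, -0.4, -0.2]
grip_width: 0.024
```

```bash
python3 go.py wF 0.0145;python3 -c "
from cell import cams;import cv2
o=[cv2.resize(cams.grab_frame(n)['color'][r:r+120,c:c+120],None,fx=3.3,fy=3.3) for n,r,c in(('top',100,290),('side',150,190))]
cv2.imwrite('pics/c16.png',cv2.hconcat(o))"
```

```text
22.35 [ 0.5141 -0.4855  0.0711] yaw -122.0 w 0.024 shift [ 0.4 56.6 -1.3] [ 1.  -0.4 -0.2] j6 1.3
```

View pics/c16.png

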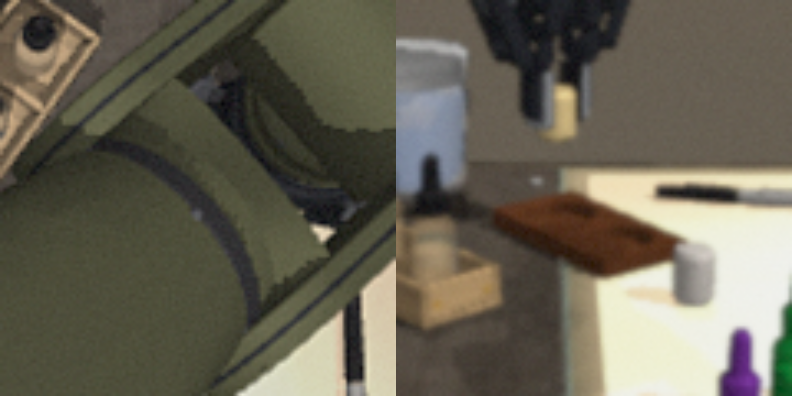

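Request:
{"method": "jog_arm", "body": {"targets": [[0,8,-1,0,-1],[0,15,0,0,-1],[0,15,0,0,-1],[0,9,0,0,-1],[0,5,0,0,-1],[0,3,0,0,-1],[0,0,0,0,-1],[0,0,0,0,-1],[0,0,0,0,-1]]}}

```text
clock: 23.2
ee_pos: [0.5125, -0.4848, 0.0142]
eef_rot: [0.343, -0.343, 0.619, -0.618]
ft_force: [-0.3, 0.6, -0.5]
grip_width: 0.0242
```

```bash
python3 go.py wF 0.0145;python3 -c "
from cell import cams;import cv2
o=[cv2.resize(cams.grab_frame(n)['color'][r:r+120,c:c+120],None,fx=3.3,fy=3.3) for n,r,c in(('top',100,290),('side',150,190))]
cv2.imwrite('pics/c17.png',cv2.hconcat(o))"
```

```text
23.2 [ 0.5125 -0.4848  0.0142] yaw -122.0 w 0.0242 shift [ 0.2 -0.3  0.5] [-0.3  0.6 -0.5] j6 1.3
```

View pics/c17.png

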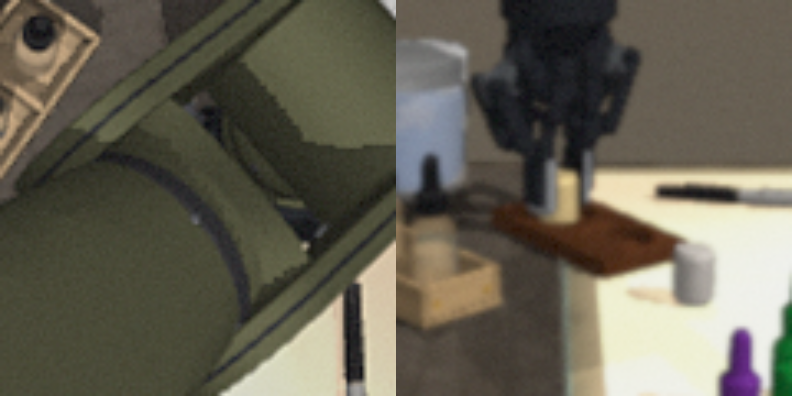

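The pot sits in the far well (crop 567,195) and the fingers are just above the block. Release.

Request:
{"method": "jog_arm", "body": {"targets": [[0,0,0,0,-0.3],[0,0,0,0,-0.2],[0,0,0,0,0.0],[0,0,0,0,0.2],[0,0,0,0,0.2],[0,0,0,0,0.2],[0,0,0,0,0.2]]}}

```text
clock: 23.88
ee_pos: [0.5126, -0.4848, 0.0148]
eef_rot: [-0.343, 0.343, -0.619, 0.619]
ft_force: [-1.1, 0.0, -0.0]
grip_width: 0.0512
```

Request:
{"method": "jog_arm", "body": {"targets": [[0,-8,0,0,0.2],[0,-15,0,0,0.2],[0,-25,0,0,0.2],[0,-20,0,0,0.2],[0,-12,0,0,0.2],[0,-5,0,0,0.2],[0,0,0,0,0.2],[0,0,0,0,0.2]]}}

```text
clock: 24.55
ee_pos: [0.5124, -0.4846, 0.0996]
eef_rot: [0.343, -0.343, 0.619, -0.618]
ft_force: [-0.9, -0.8, -0.7]
grip_width: 0.0509
```

```bash
python3 go.py white 0.1;python3 -c "
from cell import cams;import cv2
o=[cv2.resize(cams.grab_frame(n)['color'][r:r+120,c:c+120],None,fx=3.3,fy=3.3) for n,r,c in(('top',100,290),('side',150,190))]
cv2.imwrite('pics/c18.png',cv2.hconcat(o))"
```

```text
24.55 [ 0.5124 -0.4846  0.0996] yaw -122.0 w 0.0509 shift [ -30.9   -0.4 -147.8] [-0.9 -0.8 -0.7] j6 1.3
```

View pics/c18.png

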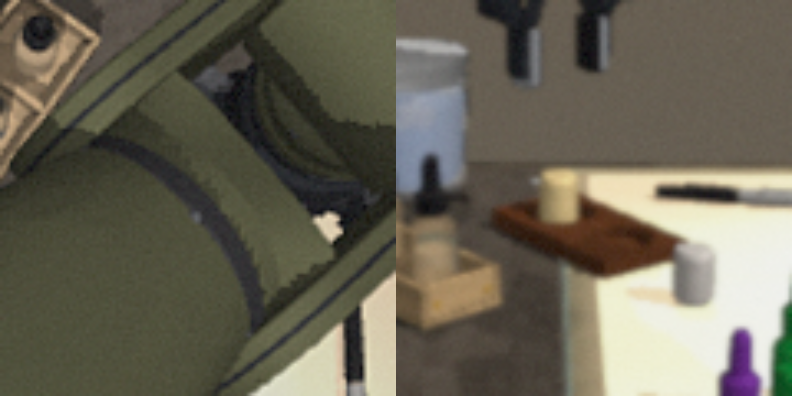

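The cream pot is upright in the far well (crop 558,197). Next, the white pot.

Request:
{"method": "jog_arm", "body": {"targets": [[-2,0,-8,0,0.2],[-3,0,-16,0,0.2],[-5,0,-23,0,0.2],[-5,0,-25,0,0.2],[-5,0,-25,0,0.2],[-5,0,-22,0,0.2],[-3,0,-15,0,0.2],[-2,0,-9,0,0.2],[-1,0,-4,0,0.2],[0,10,-1,0,0.2],[0,10,0,0,0.2],[0,0,0,0,0.2]]}}

```text
clock: 25.65
ee_pos: [0.4028, -0.3791, 0.0768]
eef_rot: [0.342, -0.343, 0.62, -0.617]
ft_force: [-0.3, 0.2, -0.3]
grip_width: 0.0512
```

Request:
{"method": "jog_arm", "body": {"targets": [[0,0,0,0,0.2],[0,0,0,0,0.2],[0,0,0,0,0.2]]}}

```text
clock: 25.9
ee_pos: [0.404, -0.3805, 0.0799]
eef_rot: [-0.343, 0.343, -0.618, 0.619]
ft_force: [-0.2, 0.1, 1.0]
grip_width: 0.0513
```

```bash
python3 go.py white 0.010;python3 -c "
from cell import cams;import cv2
o=[cv2.resize(cams.grab_frame(n)['color'][r:r+120,c:c+120],None,fx=3.3,fy=3.3) for n,r,c in(('top',100,290),('side',150,220))]
cv2.imwrite('pics/c19.png',cv2.hconcat(o))"
```

```text
25.9 [ 0.404  -0.3805  0.0799] yaw -122.0 w 0.0513 shift [-0.1 69.9 -0.7] [-0.2  0.1  1. ] j6 1.28
```

View pics/c19.png

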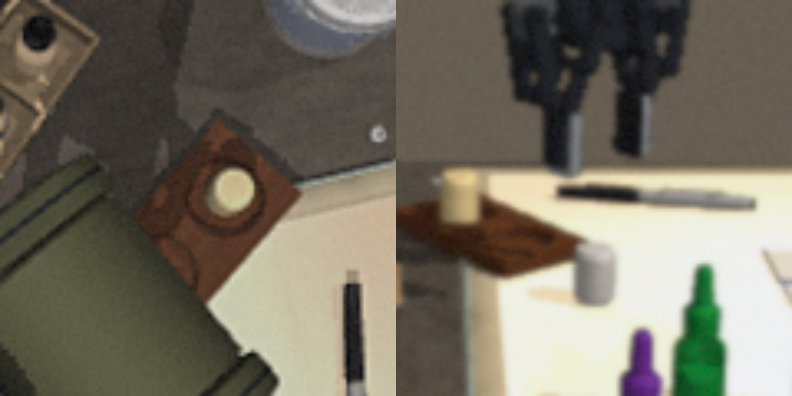

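Request:
{"method": "jog_arm", "body": {"targets": [[0,8,-1,0,0.2],[0,16,0,0,0.2],[0,18,0,0,0.2],[0,14,0,0,0.2],[0,8,0,0,0.2],[0,4,0,0,0.2],[0,2,0,0,0.2],[0,0,0,0,0.2],[0,0,0,0,0.2],[0,0,0,0,0.2]]}}

```text
clock: 26.83
ee_pos: [0.4033, -0.3801, 0.0108]
eef_rot: [-0.343, 0.342, -0.618, 0.619]
ft_force: [-0.5, 0.1, -0.3]
grip_width: 0.0514
```

```bash
python3 go.py white 0.010;python3 -c "
from cell import cams;import cv2
o=[cv2.resize(cams.grab_frame(n)['color'][r:r+120,c:c+120],None,fx=3.3,fy=3.3) for n,r,c in(('top',100,290),('side',150,220))]
cv2.imwrite('pics/c20.png',cv2.hconcat(o))"
```

```text
26.8333 [ 0.4033 -0.3801  0.0108] yaw -122.0 w 0.0514 shift [-0.2  0.8  0.1] [-0.5  0.1 -0.3] j6 1.28
```

View pics/c20.png

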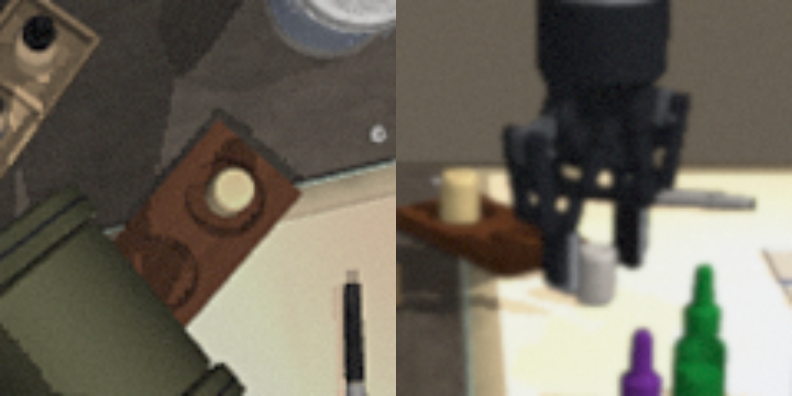

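The white pot is between the fingers (crop 597,275). Closing and lifting.

Request:
{"method": "jog_arm", "body": {"targets": [[0,0,0,0,0.0],[0,0,0,0,-0.2],[0,0,0,0,-0.35],[0,0,0,0,-0.5],[0,0,0,0,-0.7],[0,0,0,0,-1],[0,0,0,0,-1],[0,0,0,0,-1],[0,0,0,0,-1]], "squeeze": 25}}

```text
clock: 27.68
ee_pos: [0.403, -0.3797, 0.0101]
eef_rot: [-0.343, 0.343, -0.618, 0.619]
ft_force: [0.4, 0.5, 2.5]
grip_width: 0.0242
```

Request:
{"method": "jog_arm", "body": {"targets": [[0,-5,0,0,-1],[0,-15,0,0,-1],[0,-25,0,0,-1],[0,-20,0,0,-1],[0,-12,0,0,-1],[0,-3,0,0,-1],[0,0,0,0,-1],[0,0,0,0,-1]]}}

```text
clock: 28.35
ee_pos: [0.4022, -0.3789, 0.0887]
eef_rot: [0.342, -0.343, 0.619, -0.618]
ft_force: [-0.6, -0.1, -1.6]
grip_width: 0.0239
```

```bash
python3 go.py wN 0.09;python3 -c "
from cell import cams;import cv2
o=[cv2.resize(cams.grab_frame(n)['color'][r:r+120,c:c+120],None,fx=3.3,fy=3.3) for n,r,c in(('top',100,290),('side',150,220))]
cv2.imwrite('pics/c21.png',cv2.hconcat(o))"
```

```text
28.35 [ 0.4022 -0.3789  0.0887] yaw -122.0 w 0.0239 shift [22.8 -1.4 90.4] [-0.6 -0.1 -1.6] j6 1.28
```

View pics/c21.png

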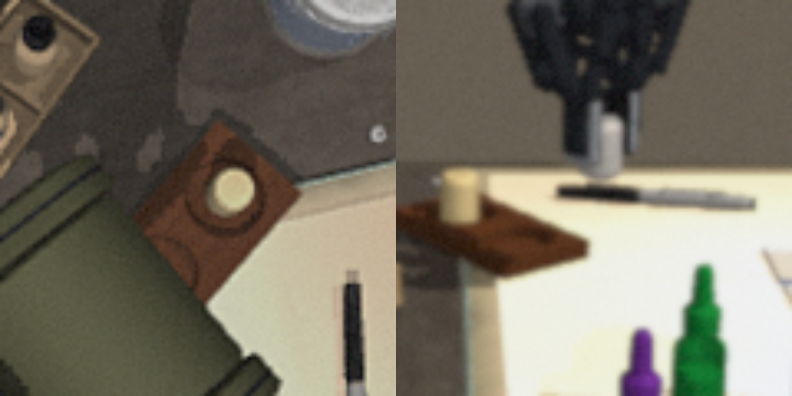

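The white pot is held (crop 607,145). Moving it to the near well.

Request:
{"method": "jog_arm", "body": {"targets": [[1,0,5,0,-1],[3,0,12,0,-1],[5,0,19,0,-1],[5,0,20,0,-1],[4,0,17,0,-1],[3,0,11,0,-1],[2,0,6,0,-1],[0,10,0,0,-1],[0,15,0,0,-1],[0,5,0,0,-1],[0,0,0,0,-1],[0,0,0,0,-1]]}}

```text
clock: 29.45
ee_pos: [0.4658, -0.4455, 0.0582]
eef_rot: [0.342, -0.343, 0.62, -0.618]
ft_force: [0.2, -0.2, -0.1]
grip_width: 0.0242
```

Request:
{"method": "jog_arm", "body": {"targets": [[0,0,0,0,-1],[0,0,0,0,-1]]}}

```text
clock: 29.62
ee_pos: [0.467, -0.4469, 0.0605]
eef_rot: [-0.343, 0.343, -0.618, 0.619]
ft_force: [0.0, -0.6, -0.4]
grip_width: 0.0245
```

```bash
python3 go.py wN 0.0145;python3 -c "
from cell import cams;import cv2
o=[cv2.resize(cams.grab_frame(n)['color'][r:r+120,c:c+120],None,fx=3.3,fy=3.3) for n,r,c in(('top',100,290),('side',150,190))]
cv2.imwrite('pics/c22.png',cv2.hconcat(o))"
```

```text
29.6167 [ 0.467  -0.4469  0.0605] yaw -122.0 w 0.0245 shift [-0.4 46.  -0.7] [ 0.  -0.6 -0.4] j6 1.28
```

View pics/c22.png

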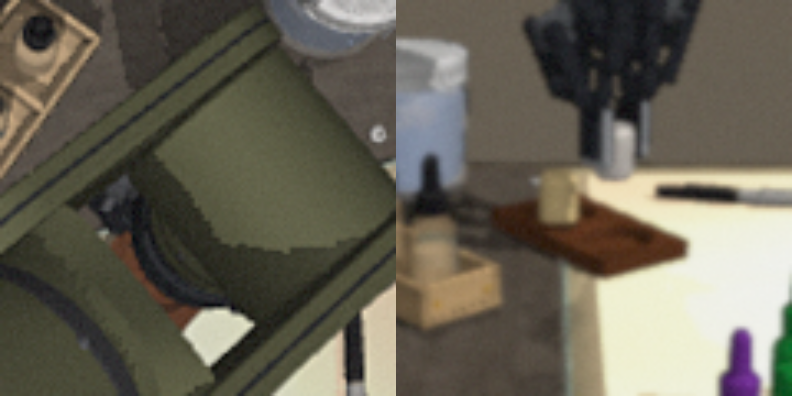

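The white pot (crop 620,150) is in line with the near well (630,235). Lowering.

Request:
{"method": "jog_arm", "body": {"targets": [[0,6,-1,0,-1],[0,12,0,0,-1],[0,12,0,0,-1],[0,8,0,0,-1],[0,4,0,0,-1],[0,3,0,0,-1],[0,1,0,0,-1],[0,0,0,0,-1],[0,0,0,0,-1],[0,0,0,0,-1]]}}

```text
clock: 30.55
ee_pos: [0.4661, -0.4463, 0.0141]
eef_rot: [-0.343, 0.343, -0.619, 0.619]
ft_force: [-1.4, 1.0, 3.6]
grip_width: 0.024
```

```bash
python3 go.py wN 0.0145;python3 -c "
from cell import cams;import cv2
o=[cv2.resize(cams.grab_frame(n)['color'][r:r+120,c:c+120],None,fx=3.3,fy=3.3) for n,r,c in(('top',100,290),('side',150,190))]
cv2.imwrite('pics/c23.png',cv2.hconcat(o))"
```

```text
30.55 [ 0.4661 -0.4463  0.0141] yaw -122.0 w 0.024 shift [-0.4 -0.4  0.5] [-1.4  1.   3.6] j6 1.28
```

View pics/c23.png

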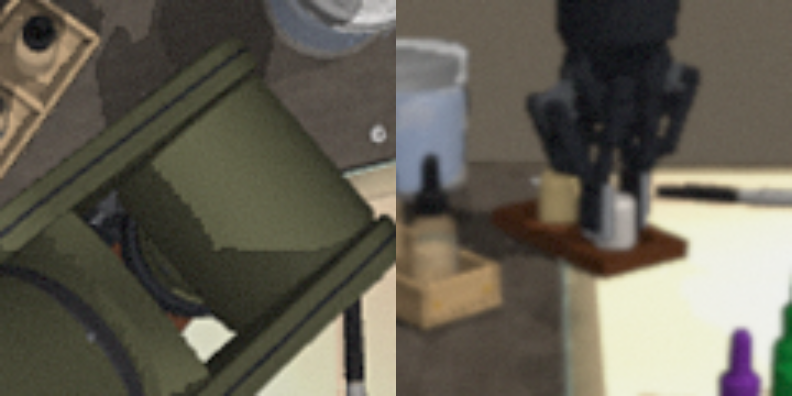

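Request:
{"method": "jog_arm", "body": {"targets": [[0,0,0,0,-0.3],[0,0,0,0,-0.2],[0,0,0,0,0.0],[0,0,0,0,0.2],[0,0,0,0,0.2],[0,0,0,0,0.2],[0,0,0,0,0.2]]}}

```text
clock: 31.23
ee_pos: [0.466, -0.4462, 0.0137]
eef_rot: [0.343, -0.343, 0.619, -0.619]
ft_force: [0.4, 0.1, 0.4]
grip_width: 0.0512
```

Request:
{"method": "jog_arm", "body": {"targets": [[0,-8,0,0,0.2],[0,-15,0,0,0.2],[0,-25,0,0,0.2],[0,-30,0,0,0.2],[0,-30,0,0,0.2],[0,-30,0,0,0.2],[0,-20,0,0,0.2],[0,-8,0,0,0.2],[0,0,0,0,0.2]]}}

```text
clock: 31.98
ee_pos: [0.4673, -0.4476, 0.1845]
eef_rot: [-0.343, 0.342, -0.616, 0.621]
ft_force: [-0.2, -0.1, 1.2]
grip_width: 0.0516
```

Request:
{"method": "jog_arm", "body": {"targets": [[15,0,-10,0,0.2],[20,0,-20,0,0.2],[20,0,-25,0,0.2],[20,0,-25,0,0.2],[20,0,-25,0,0.2],[20,0,-25,0,0.2],[20,0,-20,0,0.2],[15,0,-10,0,0.2],[5,0,-5,0,0.2],[0,0,0,0,0.2],[0,0,0,0,0.2],[0,0,0,0,0.2]]}}

```text
clock: 32.98
ee_pos: [0.2447, -0.4895, 0.1792]
eef_rot: [0.343, -0.343, 0.619, -0.618]
ft_force: [0.4, 0.0, -0.3]
grip_width: 0.0513
```

```bash
python3 go.py wN 0.0145;python3 -c "
from cell import cams;import cv2
f=[cams.grab_frame(n)['color'] for n in('top','side')]
cv2.imwrite('pics/fin_t.png',f[0]);cv2.imwrite('pics/fin_s.png',f[1])
o=[cv2.resize(f[i][r:r+150,c:c+180],None,fx=2.2*2,fy=2.2*2) for i,r,c in((0,85,250),(1,170,150))]
cv2.imwrite('pics/c24.png',o[0][:600]);cv2.imwrite('pics/c25.png',o[1][:600])"
```

```text
32.9833 [ 0.2447 -0.4895  0.1792] yaw -122.0 w 0.0513 shift [-154.2  164.8  165.4] [ 0.4  0.  -0.3] j6 0.92
```

View pics/c24.png

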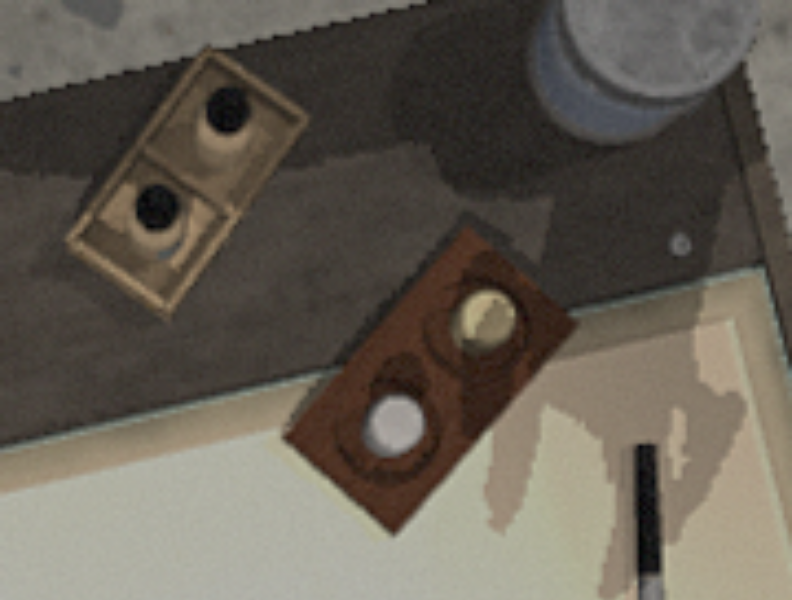

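View pics/c25.png

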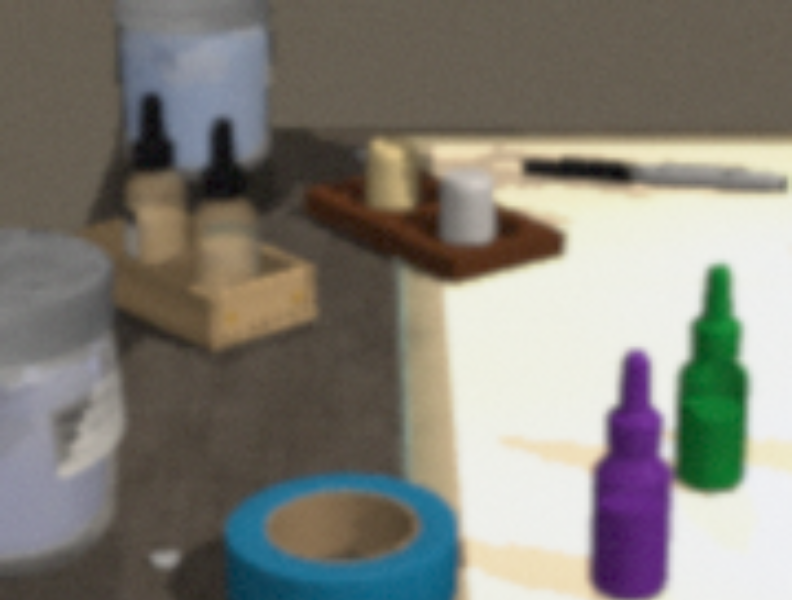

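View pics/fin_t.png

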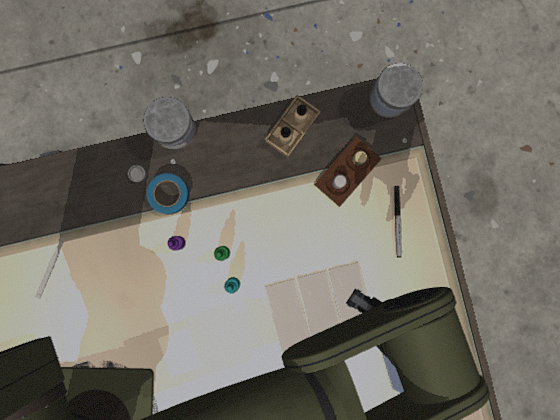

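Run:
```python
from h import *
c=lambda x,y:((x+.5)/4.4-.5+250,(y+.5)/4.4-.5+85)
for p,z,o,a in [((229,110),.09,(.5726,-.356),-.589),((158,207),.09,(.5726,-.356),-.589),((487,321),.038,(.4898,-.4657),-.691),((395,425),.038,(.4898,-.4657),-.691)]:
    w=ray("top",*c(*p),z)[:2]-o; l=np.array([np.cos(a),np.sin(a)]);print("along",(w@l*1000).round(1),"across",((w[0]*-l[1]+w[1]*l[0])*1000).round(1))
```

```text
along 20.0 across -2.8
along -29.3 across -2.2
along 29.5 across -0.4
along -30.5 across 0.3
```

Run:
```python
from h import *
import cv2
t=cv2.imread("pics/fin_t.png");o=cv2.resize(t[90:165,255:330],None,fx=8,fy=8,interpolation=cv2.INTER_CUBIC)
l=np.array([np.cos(-.589),np.sin(-.589)]);n=np.array([-l[1],l[0]])
for a,c in((20,-2.8),(-29.3,-2.2)):
    w=np.array([.5726,-.356])+l*a/1000+n*c/1000
    for z,r,col in((.09,.0055,(0,0,255)),(.054,.0135,(0,255,0)),(.004,.0135,(255,0,0))):
        q=[(proj("top",[w[0]+r*np.cos(k),w[1]+r*np.sin(k),z])+.5-[255,90])*8-.5 for k in np.linspace(0,6.28,40)]
        cv2.polylines(o,[np.int32(q)],True,col,1)
cv2.imwrite("pics/ov.png",o)
```

```text
(no output)
```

View pics/ov.png

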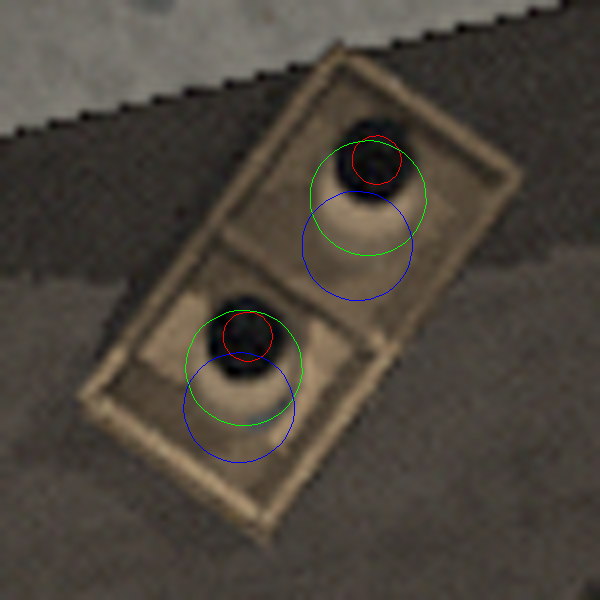

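```bash
python3 -c "
from cell import ticket
print(ticket.hand_in())"
```

```text
the job is handed in; nothing more can be done
None
```

The kit is put away and the job handed in at about 33 s of the 74 s allowed; the hand-in gave no verdict. Each amber bottle stands in its own bay of the wooden box, and each pot in its own well of the dark block. The gripper is open and clear of everything.

- **Pots:** in the last top view their centres measured within about 1 mm of the well centres, and both stand upright in the side view.
- **Bottles:** both stand upright in the side view. Their cap centres read 4–6 mm off the bay centres along the box. An overlay suggests this is mostly my misreading of the cap height. The tool released each within about 0.5 mm of its bay centre. Either reading is within the 12 mm limit.
- **Bystanders:** the tape, the marker pen and the three coloured look-alikes show no visible shift from the first pictures. I compared these by eye and did not measure them.

No check failed.

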